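# Locate a bracket on three points and clamp it

## Robot

A 6-joint arm with a two-finger parallel gripper is mounted at the origin on the work surface. World frame = base frame: x ahead of the robot, y to its left, z up, the work surface at z = 0. Lengths are in m, angles in rad, forces in N, time in s.
With the tool pointing down it reaches from about 0.25 to 0.725 m from the base axis. Payload 4 kg.
Tool frame: the origin (TCP) lies on the centre line of the jaws, within the pads' length; the fingertips stand 17 mm ahead of it and the grasp point (between the pads) lies 2 mm behind it; z points along the fingers, y is the line along which they close (so a half turn about z gives the same grasp; the last joint's range is limited). The gripper opens to 85 mm and grips with 20 to 120 N. Pads are 22 mm wide; open, the fingers measure 114 mm over their backs; the gripper's body (76 mm by 85 mm) begins 54 mm behind the grasp point. The pads swing forward as they close: fully open they stand 13 mm farther back than shut.
Start: joints at [-1.265, 0.241, 0.005, 1.335, 0, 1.571], TCP at [0.151, -0.477, 0.248] pointing down, gripper open.
Joint ranges: [-2.72, 2.72], [-1.05, 1.87], [-1.09, 1.28], [-1.99, 2.15], [-1.42, 1.44], [-3.14, 3.14]. Speed limits (rad/s): [2.79, 2.79, 3.14, 3.14, 3.14, 3.14].

## Interface

Orientations are given as a unit quaternion [x, y, z, w].
In Python, from workcell import bot, camera, get_calibration gives the robot as it stands.
- The arm moves only by the tool apply_moves, never from a script. Its argument "steps" is a list of rows, each a list of 3 entries, a list of its own where there are three numbers: the shift along the tool's x, y, z as a fraction of full scale, then the turn, a rotation vector about the tool's x, y, z as a fraction of full scale, then the opening, from 0 (shut) to 1 (fully open). A call has exactly 8 rows; each row shifts and turns the commanded pose from where the row before left it, along the tool's axes as they then stand; what a row does not reach is not made up. Full scale, the value 1, is 20 cm for a shift and pi rad for a turn. A row lasts 1/12 s, in which the tool goes at most 41.7 mm and 7.16 degrees, less where a joint would pass 70% of its speed; a pose out of reach is approached as far as the arm can. A call with a number of a shift or a turn outside -1 to 1 is refused whole. A call with a gripper value outside its range is refused whole. The fingers move at their own pace and stop on an object; the grip force is fixed at half the most. Time passes only in rows, so rows that do not move let the fingers close, or fill a call up. It gives the time, the measured TCP pose, the force, the opening and the grip force at its end, in the units of the state.
- bot.get_obs(): the state, without advancing time (a new reading comes with each control period).
- camera(name): name is "side" or "top" or "wrist"; returns (picture, depth): 400x640x3 uint8, red, green, blue; 400x640 float32, m along the optical axis (not along the pixel's ray), 0 where there is no reading.
- get_calibration(name): a dict with "fov_y" (degrees; the focal length in pixels is half the picture's height over the tangent of half this angle, whatever the lens; pixels are square), "cx", "cy" (the principal point, pixels), "rvec" (rotation vector, rad) and "tvec" (3), from world to camera coordinates, as OpenCV has them. Camera axes: x right, y down, z forward; pixel columns grow to the right and rows downward; lengths in m; the calibration is good to about 2 mm. The wrist camera is an equidistant fisheye: a pixel r from the principal point sees the ray r / f radians off the axis. A picture is of the moment at which its call begins: read the wrist's pose just before it. get_calibration takes no time and is no camera call; for the wrist camera it gives the pose at the moment of the call.
- bot.job_done(): hands the job in; it is judged then, once.
The state is a dict: "clock": time; "joint_pos": joint angles; "joint_vel": joint speeds; "tau": joint torques, N m; "eef_pos": TCP position; "tool_rot": TCP orientation; "ft_force": force on the tool from outside, world axes, zero at the start; "ft_torque": the same for the moment, N m; "grip_width": finger opening in m; "grasp_force": force on a finger pad.
Only numpy, scipy, OpenCV 4.12 (cv2) and the standard library are available. Lean on these libraries where they do the work, as an engineer would, in place of code of your own. Each camera call takes 0.05 s, during which the arm holds its last target. There are 200 camera calls.

## Task

Slide the right-angle bracket that lies on the jig plate fully home, its long edge flush against both dowels and its end against the end stop, pressing by feel and never with as much as 25 N on the dowels or the stop. Then, with the bracket still home, swing the raised toggle clamp lever down until its foot rests on the bracket, let go, and leave the things around the jig alone.

Things in the scene. Friction and masses are not known exactly. Their poses are not given: they have to be found in the camera images.
- jig: Fixed steel jig plate, 240 x 270 mm, its top 15 mm above the table, red toggle clamp bolted on. Origin at table height below the middle of the line touching both dowels; plate spans x -140 to 100, y -140 to 130 mm. x points level from the bracket to the dowels and on to the clamp, y along the dowel line towards the end stop, z up. Turned up to 0.3 rad from the robot's axes.
- dowels: Two fixed steel dowels, 12 mm diameter, 26 mm tall above the plate, axes at x = +6, y = -25 and +25 mm in this frame. Origin and axes as the jig's: the plane x = 0 touches the bracket side of both dowels; the bracket's long edge belongs in it.
- stop_rail: Fixed slot in the plate (along y) that carries the end stop: a steel block 26 mm (x) x 34 mm (y), top 22 mm above the plate, locked anywhere along the slot. Axes as the jig's. Origin at table height on the jig at x = -50, y = +34 mm. The block's flat stop face looks to -y and lies 0 to 32 mm beyond this origin in y: where exactly is not measured, find it by feel.
- stop_plunger (a joint): How far (m) the small spring plunger in the stop face is pressed in: 6 mm diameter, 3.5 mm above the plate, stands 6 mm proud when free (0); 0.006 = flush, the bracket's end flat on the stop face. Only about 0.8 N at full press, too weak to push the bracket back.
- bracket: Loose zinc-plated right-angle bracket on the jig plate, 0.38 to 0.63 kg. Flat leaf 70 (x) x 100 (y) x 6 mm; upright leaf 8 mm thick, 100 mm long along its -x edge, 34 mm high over all. Origin at the centre of the underside. x points from the upright to the plain long edge that goes to the dowels, y to the end that goes to the stop. Starts 10 to 35 mm short of the dowels and 15 to 85 mm short of the stop face, turned up to 0.2 rad.
- bracket_edge_a (a point): Point on the bracket's plain long edge (x = +35 mm, y = -25 mm in the bracket), half-way up the leaf (3 mm above its underside).
- bracket_edge_b (a point): Point on the same long edge at x = +35 mm, y = +25 mm in the bracket, half-way up the leaf.
- bracket_end (a point): Middle of the bracket's end that goes against the end stop (x = 0, y = +50 mm in the bracket), half-way up the leaf.
- clamp_lever (a joint): Angle of the clamp lever: 0 to 0.15 at the start (raised, leaning about 33 degrees past upright, away from the bracket); grows as it swings over the dowels and down; 1.80 when its foot rests on the 6 mm leaf. Stiff hinge, about 0.15 N m of friction; past upright it may sink slowly by its weight. Axis along the jig's y through clamp_pivot.
- clamp_pivot (a point): Hinge centre of the clamp lever, fixed: 55 mm ahead of the dowel line along the jig's x, at y = 0, 60 mm above the table.
- clamp_grip (a point): Centre of the black ball (28 mm diameter) at the end of the lever's 12 mm bar, 135 mm from the pivot; moves with the lever. 106 mm above the table when closed (over the bracket's upright leaf), about 173 mm when raised. The lever's foot, an 18 mm pad on a screw 75 mm from the pivot, comes down half-way between the dowels, 20 mm short of the dowel line.
- spare_bracket: Bystander: a second bracket of the same shape, loose on the table beside the jig plate. Leave alone.
- weld_magnet: Bystander: squat blue weld magnet, 62 x 44 x 28 mm, beside the jig plate. Leave alone.
- nozzle: Bystander: copper nozzle cone, 28 mm diameter, 58 mm tall, standing beside the jig plate. Leave alone.
- collar: Bystander: brass stop collar, 36 mm diameter, 16 mm high, beside the jig plate. Leave alone.

How it is judged:
On the way, in this order (a step that is already met when the one before it is completed fails the run):
1. with the clamp lever still up, the bracket is home on both dowels and the end stop (within 1.5 mm at each) (x of bracket_edge_a in the frame of dowels between -0.0015 and 0.004 m and x of bracket_edge_b in the frame of dowels above -0.0015 m and value of joint stop_plunger above 0.0045 m and contact force between bracket and stop_rail above 0.1 N and angle between bracket's own z axis and vertical below 0.03 rad and value of joint clamp_lever below 1.2 rad), for 0.2 s.
2. the lever is down with its foot on the bracket (value of joint clamp_lever above 1.76 rad), for 0.2 s.
At the end, for the whole second after the job is handed in: The bracket lies flat and at rest on the jig plate, its long edge within 1.5 mm of both dowels and its end within 1.5 mm of the end stop's face (plunger pressed in by 4.5 mm or more), with the clamp lever down and its foot on the bracket (lever angle 1.76 to 1.85), and the robot has let go (x of bracket_edge_a in the frame of dowels between -0.0015 and 0.004 m and x of bracket_edge_b in the frame of dowels above -0.0015 m and value of joint stop_plunger above 0.0045 m and contact force between bracket and stop_rail above 0.1 N and angle between bracket's own z axis and vertical below 0.03 rad and value of joint clamp_lever between 1.76 and 1.85 rad and linear speed of bracket below 0.01 m/s); the robot touches nothing.
It fails at once if the bracket is pressed on the dowels with 25 N or more (contact force between bracket and dowels above 25 N).
It fails at once if the bracket is pressed on the end stop with 25 N or more (contact force between bracket and stop_rail above 25 N).
It fails at once if the spare bracket, weld magnet, nozzle cone or stop collar is moved by more than 10 mm (distance of any of spare_bracket, weld_magnet, nozzle, collar from where it was at the start of the episode above 0.01 m).
It also fails if it takes over 70 s, if anything falls off the work surface, if the arm or the gripper's body presses on something with over 40 N, if the wrist force passes 120 N, or if a joint passes its speed limit or range.

## Working session

There is one attempt and no reset: what is moved stays moved. The work goes in short steps, Python scripts to look and compute and a tool call to move; the robot and the scene stay as the last step left them, time stands still between calls to the robot, and variables do not carry over. Pictures are saved under pics/ and viewed, at most 11 in all, crops included, and the job is handed in when it is done.

Besides the shell and the picture viewer there is one more tool, called after "Emit:" by a JSON object that holds its "method" and its "body", one argument or row to a line. apply_moves: Moves the arm, as the interface text tells. Its arguments: {"type":"object","properties":{"steps":{"type":"array"}},"required":["steps"]}

```bash
ls; mkdir -p pics; python3 - <<'E'
from workcell import bot,camera,get_calibration
import cv2,numpy as np
o=bot.get_obs();print({k:np.round(v,3) for k,v in o.items()})
for n in("top","side"):
    p,d=camera(n);cv2.imwrite(f"pics/{n}0.png",p[:,:,::-1]);np.save(f"{n}0.npy",d);np.save(f"{n}0p.npy",p);print(n,get_calibration(n))
E
```

```text
pics
{'clock': np.float64(0.0), 'joint_pos': array([-1.265,  0.241,  0.004,  1.335, -0.   ,  1.571]), 'joint_vel': array([-0.,  0.,  0.,  0., -0., -0.]), 'tau': array([ 0.0000e+00, -3.7232e+01,  2.5241e+01,  1.7000e-02, -0.0000e+00,
       -0.0000e+00]), 'eef_pos': array([ 0.15 , -0.476,  0.247]), 'tool_rot': array([ 0.988,  0.152, -0.   , -0.001]), 'ft_force': array([-0.719,  0.326, -0.25 ]), 'ft_torque': array([-0.031, -0.054,  0.026]), 'grasp_force': np.float64(0.0), 'grip_width': np.float64(0.085)}
top {'fov_y': 57.02014518602649, 'cx': 316.0070277811831, 'cy': 199.8412218978369, 'rvec': array([ 2.16530078, -2.12537241,  0.14729043]), 'tvec': array([0.01945236, 0.56215803, 0.82571096])}
side {'fov_y': 47.70836791625618, 'cx': 329.6921068212747, 'cy': 203.57867481209064, 'rvec': array([ 0.54614021, -2.54105023,  1.33513901]), 'tvec': array([0.49754373, 0.21560158, 0.98977477])}
```

View pics/top0.png

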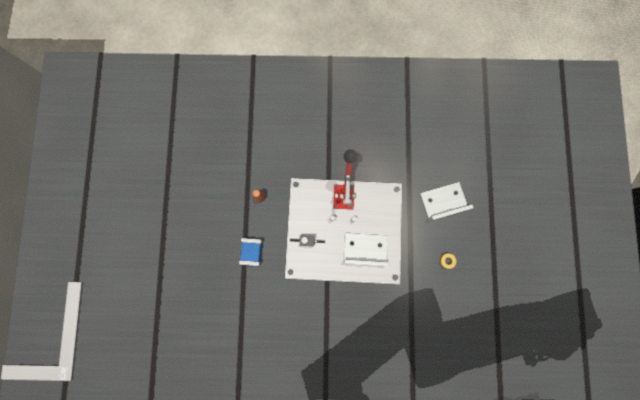

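View pics/side0.png

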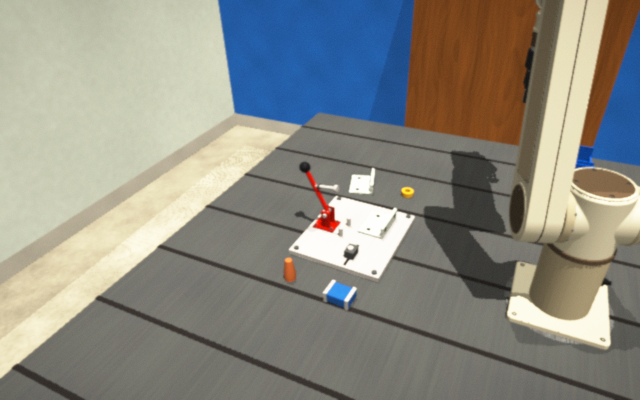

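The top view shows the jig plate (cols 286–402, rows 178–284), dowels near (333,217) and (354,218), the stop at (307,240) and the bracket at (366,248) with its upright towards the robot. The side view confirms the lever is raised, with the ball at (305,167).

```bash
cat > h.py <<'E'
import numpy as np,cv2
from workcell import bot,camera,get_calibration
def cast(n,uv,z,c=None):
    c=c or get_calibration(n);R=cv2.Rodrigues(c["rvec"])[0];f=200/np.tan(np.radians(c["fov_y"]/2))
    d=(np.array(uv,float)-[c["cx"],c["cy"]])/f
    if n=="wrist":
        r=np.linalg.norm(d,axis=-1,keepdims=True);k=np.where(r>1e-9,np.sin(r)/np.maximum(r,1e-9),1)
        ray=np.concatenate([d*k,np.cos(r)],-1)
    else: ray=np.concatenate([d,np.ones(d.shape[:-1]+(1,))],-1)
    w=ray@R;o=-R.T@c["tvec"]
    return o+w*((z-o[2])/w[...,2:])
E
python3 - <<'E'
from h import *
p=np.load("top0p.npy");d=np.load("top0.npy")
hsv=cv2.cvtColor(p,cv2.COLOR_RGB2HSV)
m=((hsv[...,1]<60)&(hsv[...,2]>140)).astype(np.uint8)
m[:150]=0;m[300:]=0;m[:,:270]=0;m[:,410:]=0
m=cv2.morphologyEx(m,cv2.MORPH_CLOSE,np.ones((25,25)))
c=max(cv2.findContours(m,0,2)[0],key=cv2.contourArea)
r=cv2.minAreaRect(c);b=cv2.boxPoints(r);print(r);w=cast("top",b,.015);print(w)
print("dowels",cast("top",[[333,217],[354,218]],.041));print("ball",cast("top",[350,157],.173))
s=cast("top",[[258,195],[251,252],[448,261],[446,201]],0.02);print(s)
cv2.imwrite("pics/z.png",cv2.resize(p[150:290,275:415,::-1],None,fx=4,fy=4,interpolation=2))
E
```

```text
((346.4370422363281, 228.2275390625), (118.94625091552734, 106.4754638671875), 2.935673475265503)
[[ 0.37764392  0.10098924  0.015     ]
 [ 0.63287869  0.09556595  0.015     ]
 [ 0.62294881 -0.19455746  0.015     ]
 [ 0.3689879  -0.17757299  0.015     ]]
dowels [[ 0.52186182 -0.01049197  0.041     ]
 [ 0.52042904 -0.05946288  0.041     ]]
ball [ 0.63133148 -0.03791954  0.173     ]
[[ 0.57379147  0.17016452  0.02      ]
 [ 0.43742283  0.1810838   0.02      ]
 [ 0.42524769 -0.2824921   0.02      ]
 [ 0.56748201 -0.28222059  0.02      ]]
```

View pics/z.png

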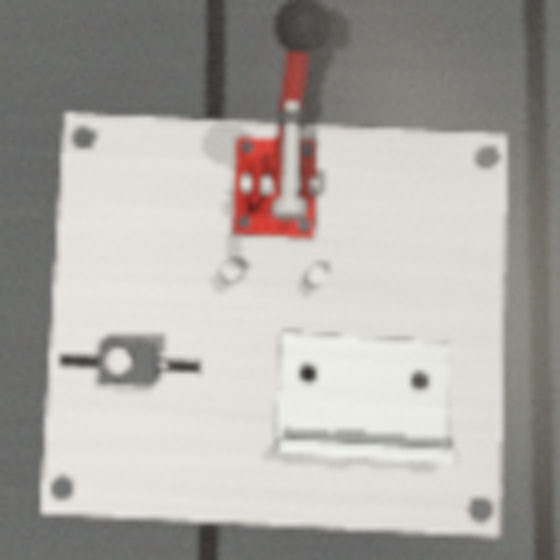

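The zoom shows plate corners at zoom pixels (66,113), (507,134), (499,537), (40,514). It also shows the dowel tops at (236,265) and (320,267), the leaf's far edge from (282,331) to (450,344), and the upright along row ~450. The stop face is at col ~163.

```bash
python3 - <<'E'
from h import *
Z=lambda a:(np.array(a,float)+.5)/4-.5+[275,150]
c=cast("top",Z([[66,113],[507,134],[499,537],[40,514]]),.015);print(c)
# jig corners TL=(100,130) TR=(100,-140) BR=(-140,-140) BL=(-140,130)
J=np.array([[.1,.13],[.1,-.14],[-.14,-.14],[-.14,.13]])
P=c[:,:2];Jc=J-J.mean(0);Pc=P-P.mean(0)
th=np.arctan2((Jc[:,0]*Pc[:,1]-Jc[:,1]*Pc[:,0]).sum(),(Jc*Pc).sum());R=np.array([[np.cos(th),-np.sin(th)],[np.sin(th),np.cos(th)]])
o=P.mean(0)-R@J.mean(0);print("jig",th,o, "res",P-(J@R.T+o))
inv=lambda w:(w[...,:2]-o)@R
for n,a,z in(("dowel",[[236,265],[320,267]],.041),("leaf edge",[[282,331],[450,344]],.021),("holes",[[308,373],[420,380]],.021),("upright top",[[278,451],[452,466]],.049),("stopface",[[163,336],[158,385]],.037),("ball",[[301,25]],.173)):
    print(n,inv(cast("top",Z(a),z)))
E
```

```text
[[ 0.61833016  0.09183057  0.015     ]
 [ 0.61018085 -0.17688552  0.015     ]
 [ 0.37011803 -0.16886529  0.015     ]
 [ 0.37817468  0.10027786  0.015     ]]
jig -0.03196083737030582 [ 0.51435049 -0.03405226] res [[-1.23460946e-04 -8.55244928e-04]
 [ 3.55183129e-04  2.90780094e-04]
 [ 1.69791429e-04  6.41713369e-04]
 [-4.01513613e-04 -7.72485347e-05]]
dowel [[ 0.00946029  0.02244846]
 [ 0.01076147 -0.02652127]]
leaf edge [[-0.02641197 -0.0073175 ]
 [-0.02905242 -0.10696182]]
holes [[-0.05037015 -0.02363524]
 [-0.05112131 -0.08978724]]
upright top [[-0.09605689 -0.00571653]
 [-0.09941581 -0.10450086]]
stopface [[-0.03374422  0.06290813]
 [-0.06216989  0.06435667]]
ball [[0.11936565 0.00021317]]
```

```bash
cat >> h.py <<'E'
from scipy.spatial.transform import Rotation as Rot
TH=-0.032;O=np.array([.5144,-.0340]);RJ=np.array([[np.cos(TH),-np.sin(TH)],[np.sin(TH),np.cos(TH)]])
def j2w(x,y): return RJ@[x,y]+O
def w2j(p): return (np.array(p)[...,:2]-O)@RJ
def st():
    o=bot.get_obs();r=Rot.from_quat(o["tool_rot"]).as_matrix()
    print("t",round(float(o["clock"]),2),"eef",np.round(o["eef_pos"],4),"jig",np.round(w2j(o["eef_pos"]),4),"ty",round(float(np.arctan2(r[1,1],r[0,1])),3),"tz",np.round(r[:,2],3),"F",np.round(o["ft_force"],2),"w",np.round(o["grip_width"],4),"g",np.round(o["grasp_force"],1));return o,r
def plan(xyz,ang,n):
    "rows for n steps to world xyz with tool y at world angle ang, tool pointing down"
    o,r=st();a=np.arctan2(r[1,1],r[0,1]);s=(np.array(xyz)-o["eef_pos"])/n;da=(ang-a)/n
    print([np.round([*([(s[0]*np.cos(b+np.pi/2)+s[1]*np.sin(b+np.pi/2))/.2,(s[0]*np.cos(b)+s[1]*np.sin(b))/.2,-s[2]/.2]),-da/np.pi],4).tolist() for b in a+da*np.arange(n)])
E
python3 - <<'E'
from h import *
plan([*j2w(-.0937,-.0551),.15],-.058,16)
E
```

```text
t 0.1 eef [ 0.1504 -0.4763  0.2475] jig [-0.3497 -0.4537] ty -1.265 tz [-0.001  0.002 -1.   ] F [-0.09  0.25  0.35] w 0.0853 g 0.0
[[0.1168, -0.091, 0.0305, -0.024], [0.1233, -0.082, 0.0305, -0.024], [0.1291, -0.0724, 0.0305, -0.024], [0.1342, -0.0625, 0.0305, -0.024], [0.1385, -0.0522, 0.0305, -0.024], [0.1421, -0.0416, 0.0305, -0.024], [0.1448, -0.0308, 0.0305, -0.024], [0.1467, -0.0198, 0.0305, -0.024], [0.1478, -0.0087, 0.0305, -0.024], [0.148, 0.0025, 0.0305, -0.024], [0.1474, 0.0136, 0.0305, -0.024], [0.146, 0.0247, 0.0305, -0.024], [0.1437, 0.0356, 0.0305, -0.024], [0.1406, 0.0464, 0.0305, -0.024], [0.1367, 0.0568, 0.0305, -0.024], [0.132, 0.067, 0.0305, -0.024]]
```

Emit:
{"method": "apply_moves", "body": {
  "steps": [
    [[0.117,-0.091,0.03],[0,0,-0.024],1],
    [[0.123,-0.082,0.03],[0,0,-0.024],1],
    [[0.129,-0.072,0.03],[0,0,-0.024],1],
    [[0.134,-0.0625,0.03],[0,0,-0.024],1],
    [[0.1385,-0.052,0.03],[0,0,-0.024],1],
    [[0.142,-0.0416,0.03],[0,0,-0.024],1],
    [[0.145,-0.031,0.03],[0,0,-0.024],1],
    [[0.147,-0.02,0.03],[0,0,-0.024],1]
  ]
}}

```text
clock: 0.77
eef_pos: [0.2851, -0.2803, 0.1998]
tool_rot: [0.898, 0.441, -0.0, -0.0]
ft_force: [0.4, -0.1, -0.2]
grip_width: 0.0854
grasp_force: 0.0
```

Emit:
{"method": "apply_moves", "body": {
  "steps": [
    [[0.148,-0.009,0.03],[0,0,-0.024],0.6],
    [[0.148,0.0025,0.03],[0,0,-0.024],0.6],
    [[0.1475,0.0136,0.03],[0,0,-0.024],0.6],
    [[0.146,0.0247,0.03],[0,0,-0.024],0.6],
    [[0.144,0.0356,0.03],[0,0,-0.024],0.6],
    [[0.14,0.0464,0.03],[0,0,-0.024],0.6],
    [[0.137,0.057,0.03],[0,0,-0.024],0.6],
    [[0.132,0.067,0.03],[0,0,-0.024],0.6]
  ]
}}

```text
clock: 1.43
eef_pos: [0.4195, -0.0851, 0.1518]
tool_rot: [0.726, 0.687, -0.0, -0.0]
ft_force: [-0.6, -0.8, -0.4]
grip_width: 0.0512
grasp_force: 0.0
```

```bash
python3 - <<'E'
from h import *
st();c=get_calibration("wrist");p,d=camera("wrist");cv2.imwrite("pics/w1.png",p[:,:,::-1]);import pickle;pickle.dump(c,open("w1.pkl","wb"));print(c)
E
```

```text
t 1.43 eef [ 0.4195 -0.0851  0.1518] jig [-0.0932 -0.0542] ty -0.055 tz [-0.001  0.    -1.   ] F [-0.59 -0.78 -0.41] w 0.0512 g 0.0
{'fov_y': 65.70646984690485, 'cx': 323.3265501555447, 'cy': 196.55090140961008, 'rvec': array([-2.81471737,  0.07872559,  0.01375279]), 'tvec': array([-0.42341927, -0.06790407,  0.26907743])}
```

View pics/w1.png

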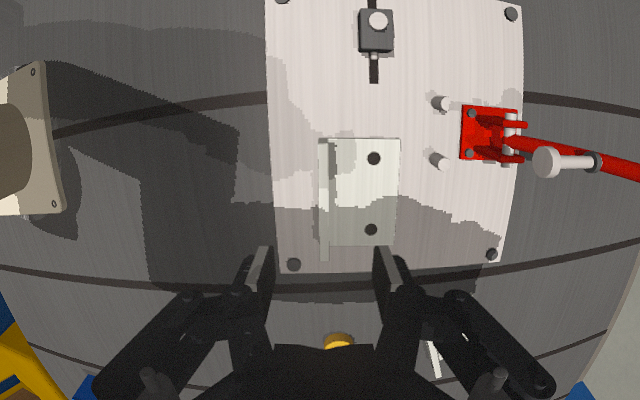

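The wrist view shows the open fingers straddling the upright (cols 318–330). The leaf edge runs from (400,139) to (394,247), and the stop face is near row 52, with the plunger in front of it.

```bash
python3 - <<'E'
from h import *
import pickle;c=pickle.load(open("w1.pkl","rb"))
for n,a,z in(("leaf edge",[[400,139],[394,247]],.021),("upright top",[[318,138],[319,262],[327,138],[330,262]],.049),("stop top edge",[[359,49],[392,51]],.037),("dowel base",[[444,108],[443,167]],.015),("plate TR-ish bolts",[[283,0],[511,14],[491,254],[293,264]],.018)):
    print(n,np.round(w2j(cast("wrist",np.array(a,float),z,c)),4).tolist())
E
```

```text
leaf edge [[-0.0275, -0.0074], [-0.0277, -0.1092]]
upright top [[-0.0961, -0.002], [-0.0983, -0.1062], [-0.0894, -0.0022], [-0.089, -0.1064]]
stop top edge [[-0.0635, 0.0653], [-0.038, 0.0645]]
dowel base [[0.0141, 0.0201], [0.016, -0.0334]]
plate TR-ish bolts [[-0.1226, 0.1133], [0.0849, 0.1165], [0.0837, -0.127], [-0.1246, -0.1265]]
```

Emit:
{"method": "apply_moves", "body": {
  "steps": [
    [[0,0,0.09],[0,0,0],0.6],
    [[0,0,0.09],[0,0,0],0.6],
    [[0,0,0.09],[0,0,0],0.6],
    [[0,0,0.09],[0,0,0],0.6],
    [[0,0,0.09],[0,0,0],0.6],
    [[0,0,0.06],[0,0,0],0.6],
    [[0,0,0.03],[0,0,0],0.6],
    [[0,0,0],[0,0,0],0.6]
  ]
}}

```text
clock: 2.15
eef_pos: [0.4178, -0.0864, 0.0429]
tool_rot: [0.728, 0.686, -0.001, -0.001]
ft_force: [-0.2, -0.1, -0.8]
grip_width: 0.0513
grasp_force: 0.0
```

Emit:
{"method": "apply_moves", "body": {
  "steps": [
    [[0,0,0],[0,0,0],0.4],
    [[0,0,0],[0,0,0],0.3],
    [[0,0,0],[0,0,0],0.2],
    [[0,0,0],[0,0,0],0.15],
    [[0,0,0],[0,0,0],0],
    [[0,0,0],[0,0,0],0],
    [[0,0,0],[0,0,0],0],
    [[0,0,0],[0,0,0],0]
  ]
}}

```text
clock: 2.82
eef_pos: [0.4199, -0.0867, 0.0452]
tool_rot: [0.728, 0.686, 0.001, 0.001]
ft_force: [-1.0, -1.1, 6.5]
grip_width: 0.0067
grasp_force: 60.6
```

```bash
python3 - <<'E'
from h import *
st()
E
```

```text
t 2.82 eef [ 0.4199 -0.0867  0.0452] jig [-0.0928 -0.0557] ty -0.059 tz [ 0.002 -0.    -1.   ] F [-0.95 -1.11  6.46] w 0.0067 g 60.6
```

Emit:
{"method": "apply_moves", "body": {
  "steps": [
    [[0,0,-0.01],[0,0,0],0],
    [[0,0,0],[0,0,-0.0085],0],
    [[0.045,0.015,0],[0,0,0],0],
    [[0.045,0.015,0],[0,0,0],0],
    [[0.045,0.015,0],[0,0,0],0],
    [[0.045,0.015,0],[0,0,0],0],
    [[0.045,0.015,0],[0,0,0],0],
    [[0.045,0.015,0],[0,0,0],0]
  ]
}}

```text
clock: 3.48
eef_pos: [0.4393, -0.0319, 0.0462]
tool_rot: [0.718, 0.696, -0.0, -0.0]
ft_force: [0.3, -0.4, -4.4]
grip_width: 0.0067
grasp_force: 59.0
```

Emit:
{"method": "apply_moves", "body": {
  "steps": [
    [[0,0,0],[0,0,0],0],
    [[0,0,0],[0,0,0],0],
    [[0,0,0],[0,0,0],0],
    [[0,0,0],[0,0,0],0],
    [[0,0,0],[0,0,0],0],
    [[0,0,0],[0,0,0],0],
    [[0,0,0],[0,0,0],0],
    [[0,0,0],[0,0,0],0]
  ]
}}

```text
clock: 4.15
eef_pos: [0.439, -0.0334, 0.0464]
tool_rot: [0.719, 0.696, 0.0, 0.0]
ft_force: [0.2, 0.1, -5.4]
grip_width: 0.007
grasp_force: 59.0
```

```bash
python3 - <<'E'
from h import *
st();c=get_calibration("wrist");p,d=camera("wrist");cv2.imwrite("pics/w2.png",cv2.resize(p[0:270,260:500,::-1],None,fx=2.2,fy=2.2,interpolation=2));import pickle;pickle.dump(c,open("w2.pkl","wb"))
E
```

```text
t 4.15 eef [ 0.439  -0.0334  0.0464] jig [-0.0754 -0.0019] ty -0.032 tz [ 0. -0. -1.] F [ 0.15  0.06 -5.42] w 0.007 g 59.0
```

View pics/w2.png

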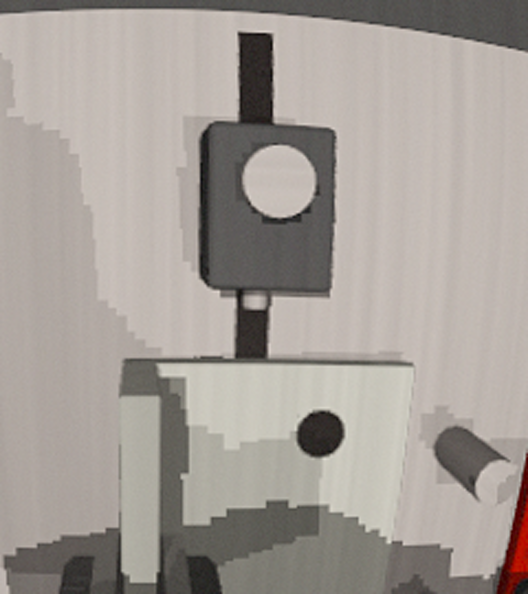

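The crop shows the bracket end (row ~360) still clear of the stop face (row ~292) with the plunger free, and the leaf's long edge (col ~412) short of the dowel. The force says the bracket is slightly lifted, so I'll lower it and close in.

Emit:
{"method": "apply_moves", "body": {
  "steps": [
    [[0,0,0.003],[0,0,0],0],
    [[0,0,0.003],[0,0,0],0],
    [[0.015,0.006,0],[0,0,0],0],
    [[0.015,0.006,0],[0,0,0],0],
    [[0.015,0.006,0],[0,0,0],0],
    [[0.015,0.006,0],[0,0,0],0],
    [[0,0,0],[0,0,0],0],
    [[0,0,0],[0,0,0],0]
  ]
}}

```text
clock: 4.87
eef_pos: [0.4447, -0.0209, 0.0452]
tool_rot: [0.718, 0.696, 0.0, 0.0]
ft_force: [0.3, -0.5, -4.2]
grip_width: 0.0067
grasp_force: 59.2
```

Emit:
{"method": "apply_moves", "body": {
  "steps": [
    [[0,0.002,0],[0,0,0],0],
    [[0,0.002,0],[0,0,0],0],
    [[0,0.002,0],[0,0,0],0],
    [[0,0.002,0],[0,0,0],0],
    [[0,0.002,0],[0,0,0],0],
    [[0,0,0],[0,0,0],0],
    [[0,0,0],[0,0,0],0],
    [[0,0,0],[0,0,0],0]
  ]
}}

```text
clock: 5.53
eef_pos: [0.4456, -0.0215, 0.0452]
tool_rot: [0.718, 0.696, -0.0, -0.0]
ft_force: [-5.2, 1.3, 3.9]
grip_width: 0.0065
grasp_force: 60.2
```

```bash
python3 - <<'E'
from h import *
st()
E
```

```text
t 5.53 eef [ 0.4456 -0.0215  0.0452] jig [-0.0692  0.0103] ty -0.032 tz [-0.001 -0.    -1.   ] F [-5.23  1.25  3.91] w 0.0065 g 60.2
```

Emit:
{"method": "apply_moves", "body": {
  "steps": [
    [[0.003,0,-0.002],[0,0,0],0],
    [[0.003,0,-0.002],[0,0,0],0],
    [[0.003,0,0],[0,0,0],0],
    [[0.003,0,0],[0,0,0],0],
    [[0.003,0,0],[0,0,0],0],
    [[0,0,0],[0,0,0],0],
    [[0,0,0],[0,0,0],0],
    [[0,0,0],[0,0,0],0]
  ]
}}

```text
clock: 6.2
eef_pos: [0.4463, -0.0185, 0.0458]
tool_rot: [0.718, 0.696, -0.0, 0.0]
ft_force: [0.1, -0.2, -4.7]
grip_width: 0.0069
grasp_force: 58.9
```

```bash
python3 - <<'E'
from h import *
st();c=get_calibration("wrist");p,d=camera("wrist");cv2.imwrite("pics/w3.png",cv2.resize(p[0:270,260:500,::-1],None,fx=2.2,fy=2.2,interpolation=2));import pickle;pickle.dump(c,open("w3.pkl","wb"))
E
```

```text
t 6.2 eef [ 0.4463 -0.0185  0.0458] jig [-0.0685  0.0133] ty -0.032 tz [ 0. -0. -1.] F [ 0.06 -0.18 -4.74] w 0.0069 g 58.9
```

View pics/w3.png

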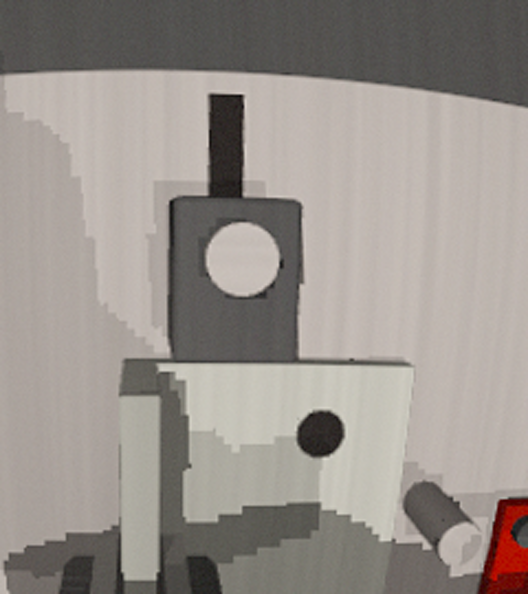

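The bracket end now nearly touches the stop block (row ~360), and the leaf edge (col ~410) is a little short of the dowel base. The earlier force was plate friction, and with the bracket just lifted contact shows cleanly.

Emit:
{"method": "apply_moves", "body": {
  "steps": [
    [[0,0.002,0],[0,0,0],0],
    [[0,0.002,0],[0,0,0],0],
    [[0,0.002,0],[0,0,0],0],
    [[0,0.002,0],[0,0,0],0],
    [[0,0,0],[0,0,0],0],
    [[0,0,0],[0,0,0],0],
    [[0,0,0],[0,0,0],0],
    [[0,0,0],[0,0,0],0]
  ]
}}

```text
clock: 6.92
eef_pos: [0.4479, -0.0185, 0.0459]
tool_rot: [0.718, 0.696, 0.0, 0.0]
ft_force: [0.0, -1.2, -5.7]
grip_width: 0.0062
grasp_force: 58.9
```

Emit:
{"method": "apply_moves", "body": {
  "steps": [
    [[0,0.002,0],[0,0,0],0],
    [[0,0.002,0],[0,0,0],0],
    [[0,0,0],[0,0,0],0],
    [[0,0,0],[0,0,0],0],
    [[0,0,0],[0,0,0],0],
    [[0,0,0],[0,0,0],0],
    [[0,0,0],[0,0,0],0],
    [[0,0,0],[0,0,0],0]
  ]
}}

```text
clock: 7.58
eef_pos: [0.4487, -0.0185, 0.0459]
tool_rot: [0.718, 0.696, 0.0, 0.0]
ft_force: [0.3, -0.2, -5.1]
grip_width: 0.0066
grasp_force: 58.9
```

Emit:
{"method": "apply_moves", "body": {
  "steps": [
    [[0,0.002,0],[0,0,0],0],
    [[0,0.002,0],[0,0,0],0],
    [[0,0,0],[0,0,0],0],
    [[0,0,0],[0,0,0],0],
    [[0,0,0],[0,0,0],0],
    [[0,0,0],[0,0,0],0],
    [[0,0,0],[0,0,0],0],
    [[0,0,0],[0,0,0],0]
  ]
}}

```text
clock: 8.25
eef_pos: [0.4495, -0.0185, 0.0459]
tool_rot: [0.718, 0.696, 0.0, 0.0]
ft_force: [-0.4, -0.5, -6.3]
grip_width: 0.0065
grasp_force: 58.9
```

Emit:
{"method": "apply_moves", "body": {
  "steps": [
    [[0,0.002,0],[0,0,0],0],
    [[0,0.002,0],[0,0,0],0],
    [[0,0,0],[0,0,0],0],
    [[0,0,0],[0,0,0],0],
    [[0,0,0],[0,0,0],0],
    [[0,0,0],[0,0,0],0],
    [[0,0,0],[0,0,0],0],
    [[0,0,0],[0,0,0],0]
  ]
}}

```text
clock: 8.92
eef_pos: [0.4499, -0.0185, 0.0458]
tool_rot: [0.718, 0.696, -0.0, -0.0]
ft_force: [-1.8, 0.6, -4.4]
grip_width: 0.0065
grasp_force: 59.1
```

Emit:
{"method": "apply_moves", "body": {
  "steps": [
    [[0,0.002,0],[0,0,0],0],
    [[0,0.001,0],[0,0,0],0],
    [[0,0,0],[0,0,0],0],
    [[0,0,0],[0,0,0],0],
    [[0,0,0],[0,0,0],0],
    [[0,0,0],[0,0,0],0],
    [[0,0,0],[0,0,0],0],
    [[0,0,0],[0,0,0],0]
  ]
}}

```text
clock: 9.58
eef_pos: [0.4499, -0.0185, 0.0457]
tool_rot: [0.718, 0.696, -0.001, -0.001]
ft_force: [-5.8, 1.1, -2.1]
grip_width: 0.0071
grasp_force: 59.4
```

Emit:
{"method": "apply_moves", "body": {
  "steps": [
    [[0.002,0,0],[0,0,0],0],
    [[0.002,0,0],[0,0,0],0],
    [[0,0,0],[0,0,0],0],
    [[0,0,0],[0,0,0],0],
    [[0,0,0],[0,0,0],0],
    [[0,0,0],[0,0,0],0],
    [[0,0,0],[0,0,0],0],
    [[0,0,0],[0,0,0],0]
  ]
}}

```text
clock: 10.25
eef_pos: [0.45, -0.0182, 0.0456]
tool_rot: [0.718, 0.696, -0.001, -0.0]
ft_force: [-4.7, -1.1, -3.3]
grip_width: 0.0064
grasp_force: 59.3
```

```bash
python3 - <<'E'
from h import *
o,_=st();print(o["ft_torque"])
E
```

```text
t 10.25 eef [ 0.45   -0.0182  0.0456] jig [-0.0649  0.0137] ty -0.032 tz [-0.002 -0.001 -1.   ] F [-4.67 -1.09 -3.35] w 0.0064 g 59.3
[-0.34554741  1.08096954 -0.100557  ]
```

Emit:
{"method": "apply_moves", "body": {
  "steps": [
    [[0.002,0,0],[0,0,0],0],
    [[0.002,0,0],[0,0,0],0],
    [[0,0,0],[0,0,0],0],
    [[0,0,0],[0,0,0],0],
    [[0,0,0],[0,0,0],0],
    [[0,0,0],[0,0,0],0],
    [[0,0,0],[0,0,0],0],
    [[0,0,0],[0,0,0],0]
  ]
}}

```text
clock: 10.92
eef_pos: [0.45, -0.0178, 0.0456]
tool_rot: [0.719, 0.695, -0.001, 0.0]
ft_force: [-4.7, -2.4, -3.4]
grip_width: 0.0066
grasp_force: 59.2
```

Emit:
{"method": "apply_moves", "body": {
  "steps": [
    [[0.002,0,0],[0,0,0],0],
    [[0.001,0,0],[0,0,0],0],
    [[0,0,0],[0,0,0],0],
    [[0,0,0],[0,0,0],0],
    [[0,0,0],[0,0,0],0],
    [[0,0,0],[0,0,0],0],
    [[0,0,0],[0,0,0],0],
    [[0,0,0],[0,0,0],0]
  ]
}}

```text
clock: 11.58
eef_pos: [0.45, -0.0174, 0.0456]
tool_rot: [0.719, 0.695, -0.001, 0.0]
ft_force: [-4.1, -3.0, -3.4]
grip_width: 0.0063
grasp_force: 59.2
```

Emit:
{"method": "apply_moves", "body": {
  "steps": [
    [[0.002,0,0],[0,0,0],0],
    [[0.002,0,0],[0,0,0],0],
    [[0.001,0,0],[0,0,0],0],
    [[0,0,0],[0,0,0],0],
    [[0,0,0],[0,0,0],0],
    [[0,0,0],[0,0,0],0],
    [[0,0,0],[0,0,0],0],
    [[0,0,0],[0,0,0],0]
  ]
}}

```text
clock: 12.25
eef_pos: [0.4501, -0.0165, 0.0456]
tool_rot: [0.719, 0.695, -0.001, 0.0]
ft_force: [-5.3, -2.5, -3.0]
grip_width: 0.0065
grasp_force: 59.2
```

Emit:
{"method": "apply_moves", "body": {
  "steps": [
    [[0.002,0,0],[0,0,0],0],
    [[0.002,0,0],[0,0,0],0],
    [[0,0,0],[0,0,0],0],
    [[0,0,0],[0,0,0],0],
    [[0,0,0],[0,0,0],0],
    [[0,0,0],[0,0,0],0],
    [[0,0,0],[0,0,0],0],
    [[0,0,0],[0,0,0],0]
  ]
}}

```text
clock: 12.92
eef_pos: [0.4501, -0.0156, 0.0456]
tool_rot: [0.719, 0.695, -0.001, 0.0]
ft_force: [-5.4, -4.1, -4.1]
grip_width: 0.0068
grasp_force: 59.2
```

```bash
python3 - <<'E'
from h import *
o,_=st();print(o["ft_torque"])
p,d=camera("wrist");cv2.imwrite("pics/w4.png",cv2.resize(p[100:270,290:490,::-1],None,fx=3,fy=3,interpolation=2))
E
```

```text
t 12.92 eef [ 0.4501 -0.0156  0.0456] jig [-0.0649  0.0163] ty -0.033 tz [-0.002 -0.002 -1.   ] F [-5.38 -4.14 -4.15] w 0.0068 g 59.2
[-0.73050781  1.12714181 -0.13290315]
```

View pics/w4.png

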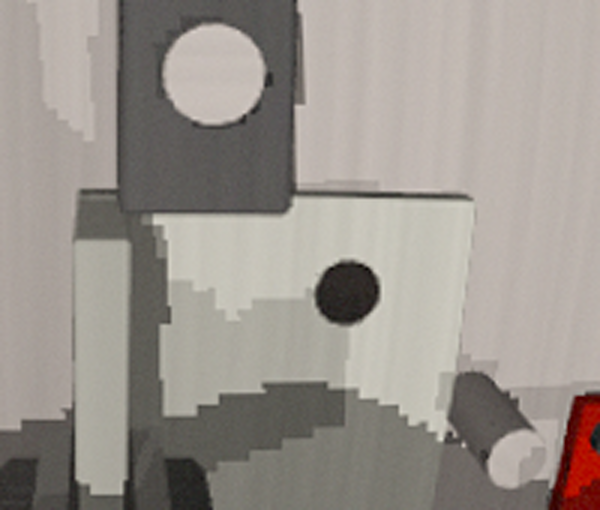

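The end has passed under the stop block's top edge in this view (row ~195–210), and the long edge touches the dowel base near (455,390). It still slides in y, so I'll continue by feel.

Emit:
{"method": "apply_moves", "body": {
  "steps": [
    [[0.002,0,0],[0,0,0],0],
    [[0.002,0,0],[0,0,0],0],
    [[0,0,0],[0,0,0],0],
    [[0,0,0],[0,0,0],0],
    [[0,0,0],[0,0,0],0],
    [[0,0,0],[0,0,0],0],
    [[0,0,0],[0,0,0],0],
    [[0,0,0],[0,0,0],0]
  ]
}}

```text
clock: 13.63
eef_pos: [0.4501, -0.0154, 0.0456]
tool_rot: [0.719, 0.695, -0.002, 0.001]
ft_force: [-4.7, -5.2, -3.2]
grip_width: 0.0069
grasp_force: 59.3
```

Emit:
{"method": "apply_moves", "body": {
  "steps": [
    [[0.002,0,0],[0,0,0],0],
    [[0.002,0,0],[0,0,0],0],
    [[0,0,0],[0,0,0],0],
    [[0,0,0],[0,0,0],0],
    [[0,0,0],[0,0,0],0],
    [[0,0,0],[0,0,0],0],
    [[0,0,0],[0,0,0],0],
    [[0,0,0],[0,0,0],0]
  ]
}}

```text
clock: 14.3
eef_pos: [0.4501, -0.0153, 0.0457]
tool_rot: [0.719, 0.695, -0.003, 0.001]
ft_force: [-4.8, -6.8, -2.2]
grip_width: 0.0067
grasp_force: 59.3
```

Emit:
{"method": "apply_moves", "body": {
  "steps": [
    [[0,0,0.002],[0,0,0],0],
    [[0,0,0.002],[0,0,0],0],
    [[0,0,0.001],[0,0,0],0],
    [[0,0,0],[0,0,0],0],
    [[0,0,0],[0,0,0],0],
    [[0,0,0],[0,0,0],0],
    [[0,0,0],[0,0,0],0],
    [[0,0,0],[0,0,0],0]
  ]
}}

```text
clock: 14.97
eef_pos: [0.45, -0.0154, 0.0452]
tool_rot: [0.719, 0.695, -0.003, 0.001]
ft_force: [-7.0, -7.4, 3.2]
grip_width: 0.0069
grasp_force: 60.1
```

```bash
python3 - <<'E'
from h import *
o,_=st();print(o["ft_torque"])
E
```

```text
t 14.97 eef [ 0.45   -0.0154  0.0452] jig [-0.0649  0.0165] ty -0.034 tz [-0.002 -0.005 -1.   ] F [-7.01 -7.38  3.23] w 0.0069 g 60.1
[-1.40344183  1.44148535 -0.13849438]
```

Emit:
{"method": "apply_moves", "body": {
  "steps": [
    [[0,0,0],[0,0,0],0.1],
    [[0,0,0],[0,0,0],0.2],
    [[0,0,0],[0,0,0],0.3],
    [[0,0,0],[0,0,0],0.3],
    [[0,0,-0.01],[0,0,0],0.3],
    [[0,0,-0.05],[0,0,0],0.3],
    [[0,0,-0.1],[0,0,0],0.3],
    [[0,0,-0.1],[0,0,0],0.3]
  ]
}}

```text
clock: 15.63
eef_pos: [0.451, -0.0128, 0.0973]
tool_rot: [0.718, 0.696, -0.0, -0.0]
ft_force: [0.4, 1.0, -0.8]
grip_width: 0.0256
grasp_force: 0.0
```

```bash
python3 - <<'E'
from h import *
st();c=get_calibration("wrist")
p,d=camera("wrist");cv2.imwrite("pics/w5.png",cv2.resize(p[0:300,200:600,::-1],None,fx=2,fy=2,interpolation=2))
E
```

```text
t 15.63 eef [ 0.451  -0.0128  0.0973] jig [-0.0641  0.0192] ty -0.032 tz [-0.001  0.    -1.   ] F [ 0.4   0.97 -0.8 ] w 0.0256 g 0.0
```

View pics/w5.png

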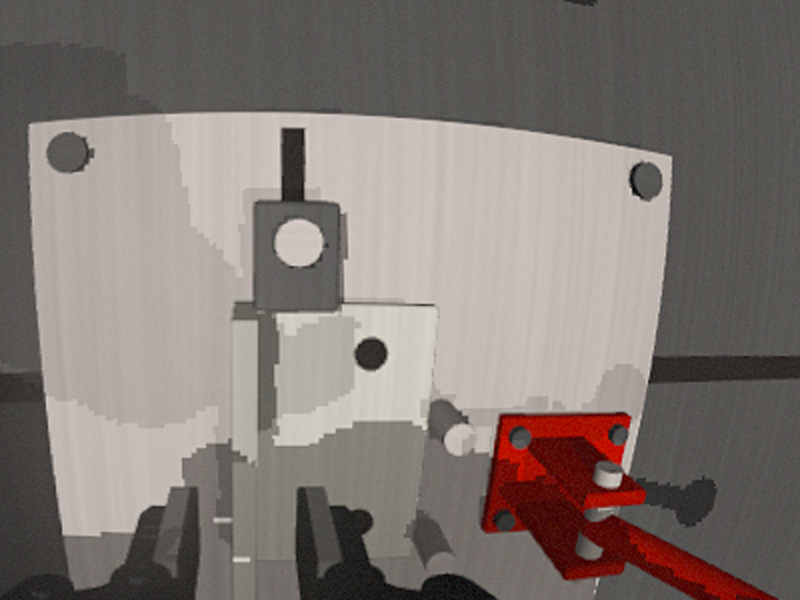

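The bracket sits against both dowels, with its end under the stop block's face line, and the fingers are clear. Next is the lever: rise, close, and go over behind the ball.

Emit:
{"method": "apply_moves", "body": {
  "steps": [
    [[0,0,-0.2],[0,0,0],0],
    [[0,0,-0.2],[0,0,0],0],
    [[0,0,-0.2],[0,0,0],0],
    [[0,0,-0.2],[0,0,0],0],
    [[-0.048,0.1,-0.02],[0,0,0],0],
    [[-0.048,0.18,0],[0,0,0],0],
    [[0,0.18,0],[0,0,0],0],
    [[0,0.18,0],[0,0,0],0]
  ]
}}

```text
clock: 16.35
eef_pos: [0.5804, -0.0367, 0.2624]
tool_rot: [0.718, 0.696, 0.001, 0.001]
ft_force: [-0.5, -0.2, 0.1]
grip_width: 0.0
grasp_force: 0.0
```

Emit:
{"method": "apply_moves", "body": {
  "steps": [
    [[0,0.18,0],[0,0,0],0],
    [[0,0.18,0],[0,0,0],0],
    [[0,0.18,0],[0,0,0],0],
    [[0,0,0],[0,0,0],0],
    [[0,0,0],[0,0,0],0],
    [[0,0,0],[0,0,0],0],
    [[0,0,0],[0,0,0],0],
    [[0,0,0],[0,0,0],0]
  ]
}}

```text
clock: 17.02
eef_pos: [0.6854, -0.0396, 0.2631]
tool_rot: [0.718, 0.696, 0.001, 0.001]
ft_force: [0.9, 0.5, -0.1]
grip_width: -0.0002
grasp_force: 0.0
```

```bash
python3 - <<'E'
from h import *
st()
p,d=camera("side");cv2.imwrite("pics/s2.png",cv2.resize(p[60:300,220:480,::-1],None,fx=2.3,fy=2.3,interpolation=2))
E
```

```text
t 17.02 eef [ 0.6854 -0.0396  0.2631] jig [ 1.711e-01 -1.000e-04] ty -0.032 tz [ 0.002 -0.    -1.   ] F [ 0.93  0.54 -0.07] w -0.0002 g 0.0
```

View pics/s2.png

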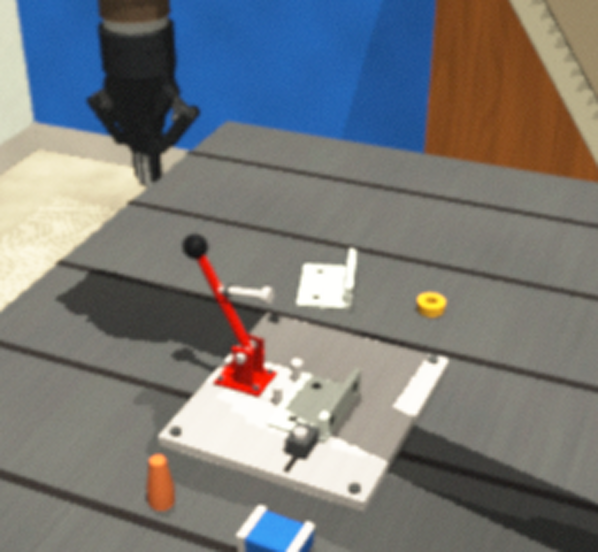

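Side view: the gripper hangs behind the raised lever, with the ball at crop (195,246) and the bracket home. Descend behind the ball and push.

Emit:
{"method": "apply_moves", "body": {
  "steps": [
    [[0,0,0.1],[0,0,0],0],
    [[0,0,0.1],[0,0,0],0],
    [[0,0,0.1],[0,0,0],0],
    [[0,0,0.09],[0,0,0],0],
    [[0,-0.05,0],[0,0,0],0],
    [[0,-0.05,0],[0,0,0],0],
    [[0,-0.05,-0.01],[0,0,0],0],
    [[0,-0.05,-0.02],[0,0,0],0]
  ]
}}

```text
clock: 17.73
eef_pos: [0.6462, -0.0384, 0.1908]
tool_rot: [0.718, 0.696, 0.002, 0.002]
ft_force: [1.0, 0.5, 0.4]
grip_width: 0.0
grasp_force: 1.1
```

Emit:
{"method": "apply_moves", "body": {
  "steps": [
    [[0,-0.05,-0.02],[0,0,0],0],
    [[0,-0.05,-0.02],[0,0,0],0],
    [[0,-0.05,-0.02],[0,0,0],0],
    [[0,-0.05,-0.01],[0,0,0],0],
    [[0,-0.05,0],[0,0,0],0],
    [[0,-0.05,0],[0,0,0],0],
    [[0,-0.05,0],[0,0,0],0],
    [[0,-0.05,0],[0,0,0],0]
  ]
}}

```text
clock: 18.4
eef_pos: [0.5658, -0.0359, 0.2051]
tool_rot: [0.718, 0.696, 0.002, 0.002]
ft_force: [1.0, 0.2, -0.7]
grip_width: 0.0
grasp_force: 0.4
```

```bash
cat > ball.py <<'E'
from h import *
st()
c=get_calibration("side");p,d=camera("side");np.save("s.npy",p)
h=cv2.cvtColor(p,cv2.COLOR_RGB2HSV)
m=((h[...,1]>180)&(h[...,2]>60)&((h[...,0]<6)|(h[...,0]>174))).astype(np.uint8)
ys,xs=np.nonzero(m);k=ys<255;print("red x",xs.min(),xs.max(),"top",ys.min(),xs[ys==ys.min()].mean())
# predicted pixel of ball centre versus lever angle
R=cv2.Rodrigues(c["rvec"])[0];f=200/np.tan(np.radians(c["fov_y"]/2))
K=np.array([[f,0,c["cx"]],[0,f,c["cy"]],[0,0,1]])
for q in (0,.07,.4,.7,1,1.2,1.4,1.6,1.8):
    s=0.576-q+0.0
    w=np.r_[j2w(.055+.135*np.sin(s),0),.06+.135*np.cos(s)]
    u=cv2.projectPoints(w[None],c["rvec"],c["tvec"],K,None)[0].ravel();print(q,np.round(u,1),end="; ")
cv2.imwrite("pics/s%d.png"%int(bot.get_obs()["clock"]*10),cv2.resize(p[80:280,240:460,::-1],None,fx=3,fy=3,interpolation=2))
E
python3 ball.py; ls pics
```

```text
t 18.4 eef [ 0.5658 -0.0359  0.2051] jig [ 0.0515 -0.0002] ty -0.032 tz [ 0.004 -0.    -1.   ] F [ 1.03  0.19 -0.7 ] w 0.0 g 0.4
red x 314 338 top 176 336.0
0 [301.  168.3]; 0.07 [303.7 167.3]; 0.4 [318.  165.6]; 0.7 [332.6 168.6]; 1 [347.  175.9]; 1.2 [355.8 182.8]; 1.4 [363.3 190.9]; 1.6 [369.3 199.8]; 1.8 [373.4 209.1]; s184.png
s2.png
side0.png
top0.png
w1.png
w2.png
w3.png
w4.png
w5.png
z.png
```

The lever follows and is now just past upright, q≈0.8. Continue pushing.

Emit:
{"method": "apply_moves", "body": {
  "steps": [
    [[0,-0.05,0.01],[0,0,0],0],
    [[0,-0.05,0.01],[0,0,0],0],
    [[0,-0.05,0.02],[0,0,0],0],
    [[0,-0.05,0.02],[0,0,0],0],
    [[0,-0.04,0.03],[0,0,0],0],
    [[0,-0.04,0.03],[0,0,0],0],
    [[0,0,0],[0,0,0],0],
    [[0,0,0],[0,0,0],0]
  ]
}}

```text
clock: 19.12
eef_pos: [0.51, -0.0341, 0.1798]
tool_rot: [0.718, 0.696, 0.0, 0.0]
ft_force: [-0.2, -0.0, 0.1]
grip_width: 0.0002
grasp_force: 0.0
```

```bash
python3 ball.py; ls pics
```

```text
t 19.12 eef [ 0.51   -0.0341  0.1798] jig [-0.0044 -0.0002] ty -0.032 tz [ 0.001 -0.    -1.   ] F [-0.17 -0.04  0.12] w 0.0002 g 0.0
red x 314 354 top 189 354.0
0 [301.  168.3]; 0.07 [303.7 167.3]; 0.4 [318.  165.6]; 0.7 [332.6 168.6]; 1 [347.  175.9]; 1.2 [355.8 182.8]; 1.4 [363.3 190.9]; 1.6 [369.3 199.8]; 1.8 [373.4 209.1]; s184.png
s191.png
s2.png
side0.png
top0.png
w1.png
w2.png
w3.png
w4.png
w5.png
z.png
```

Emit:
{"method": "apply_moves", "body": {
  "steps": [
    [[0,0.03,-0.12],[0,0,0],0],
    [[0,0,-0.12],[0,0,0],0],
    [[0,-0.08,0],[0,0,0],0],
    [[0,-0.1,0],[0,0,0],0],
    [[0,-0.08,0],[0,0,0],0],
    [[0,0,0.06],[0,0,0],0],
    [[0,0,0.06],[0,0,0],0],
    [[0,0,0],[0,0,0],0]
  ]
}}

```text
clock: 19.83
eef_pos: [0.4637, -0.0326, 0.2019]
tool_rot: [0.718, 0.696, -0.001, -0.001]
ft_force: [-0.7, 1.0, -0.1]
grip_width: 0.0001
grasp_force: 0.0
```

Emit:
{"method": "apply_moves", "body": {
  "steps": [
    [[0,-0.01,0.025],[0,0,0],0],
    [[0,-0.01,0.025],[0,0,0],0],
    [[0,-0.01,0.025],[0,0,0],0],
    [[0,-0.01,0.025],[0,0,0],0],
    [[0,-0.01,0.025],[0,0,0],0],
    [[0,-0.01,0.025],[0,0,0],0],
    [[0,0,0],[0,0,0],0],
    [[0,0,0],[0,0,0],0]
  ]
}}

```text
clock: 20.5
eef_pos: [0.4521, -0.0322, 0.1726]
tool_rot: [0.718, 0.696, -0.0, -0.0]
ft_force: [1.2, 0.2, 0.5]
grip_width: 0.0003
grasp_force: 0.0
```

```bash
python3 ball.py
```

```text
t 20.5 eef [ 0.4521 -0.0322  0.1726] jig [-0.0624 -0.0002] ty -0.032 tz [-0.001  0.    -1.   ] F [1.23 0.18 0.49] w 0.0003 g 0.0
red x 314 354 top 189 354.0
0 [301.  168.3]; 0.07 [303.7 167.3]; 0.4 [318.  165.6]; 0.7 [332.6 168.6]; 1 [347.  175.9]; 1.2 [355.8 182.8]; 1.4 [363.3 190.9]; 1.6 [369.3 199.8]; 1.8 [373.4 209.1];
```

View pics/s205.png

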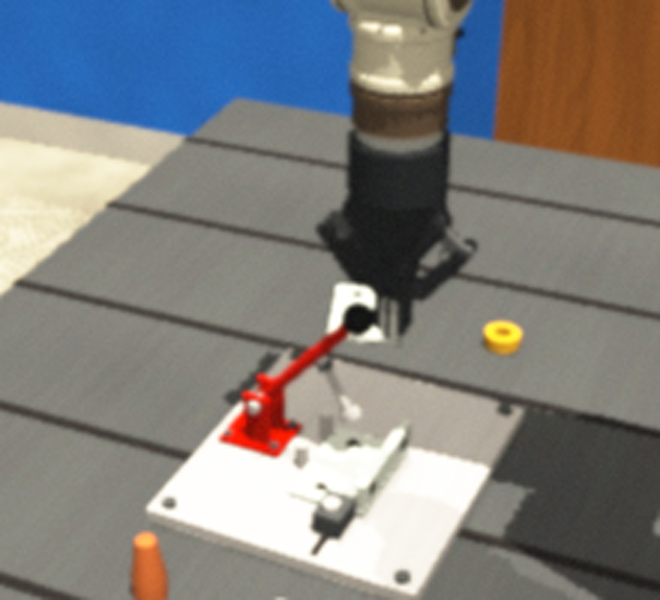

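The ball is at crop (358,320), q≈1.3, and the fingertips are in front of it rather than above it. Rise, shift back over the ball, then press down along its arc.

Emit:
{"method": "apply_moves", "body": {
  "steps": [
    [[0,0,-0.1],[0,0,0],0],
    [[0,0,-0.1],[0,0,0],0],
    [[0,0.06,0],[0,0,0],0],
    [[0,0.06,0],[0,0,0],0],
    [[0,0,0],[0,0,0],0],
    [[0,0,0.05],[0,0,0],0],
    [[0,0,0.05],[0,0,0],0],
    [[0,0,0],[0,0,0],0]
  ]
}}

```text
clock: 21.22
eef_pos: [0.4739, -0.0329, 0.1913]
tool_rot: [0.718, 0.696, -0.002, -0.002]
ft_force: [-1.2, -0.9, 0.4]
grip_width: 0.0001
grasp_force: 0.0
```

Emit:
{"method": "apply_moves", "body": {
  "steps": [
    [[0,-0.025,0.032],[0,0,0],0],
    [[0,-0.025,0.032],[0,0,0],0],
    [[0,-0.025,0.032],[0,0,0],0],
    [[0,-0.018,0.028],[0,0,0],0],
    [[0,-0.018,0.028],[0,0,0],0],
    [[0,-0.018,0.028],[0,0,0],0],
    [[0,0,0],[0,0,0],0],
    [[0,0,0],[0,0,0],0]
  ]
}}

```text
clock: 21.88
eef_pos: [0.4504, -0.0321, 0.1566]
tool_rot: [0.718, 0.696, -0.0, -0.0]
ft_force: [-0.1, 0.0, 0.2]
grip_width: -0.0001
grasp_force: 0.0
```

```bash
python3 ball.py
```

```text
t 21.88 eef [ 0.4504 -0.0321  0.1566] jig [-0.064  -0.0002] ty -0.032 tz [-0.  0. -1.] F [-0.05  0.01  0.22] w -0.0001 g 0.0
red x 314 365 top 202 363.5
0 [301.  168.3]; 0.07 [303.7 167.3]; 0.4 [318.  165.6]; 0.7 [332.6 168.6]; 1 [347.  175.9]; 1.2 [355.8 182.8]; 1.4 [363.3 190.9]; 1.6 [369.3 199.8]; 1.8 [373.4 209.1];
```

Emit:
{"method": "apply_moves", "body": {
  "steps": [
    [[0,-0.01,0.02],[0,0,0],0],
    [[0,-0.01,0.02],[0,0,0],0],
    [[0,-0.01,0.02],[0,0,0],0],
    [[0,-0.01,0.02],[0,0,0],0],
    [[0,0,0.01],[0,0,0],0],
    [[0,0,0.005],[0,0,0],0],
    [[0,0,0],[0,0,0],0],
    [[0,0,0],[0,0,0],0]
  ]
}}

```text
clock: 22.6
eef_pos: [0.4428, -0.0319, 0.1379]
tool_rot: [0.718, 0.696, 0.0, 0.0]
ft_force: [-0.7, -0.5, -0.6]
grip_width: 0.0002
grasp_force: 0.0
```

Emit:
{"method": "apply_moves", "body": {
  "steps": [
    [[0,0,0.005],[0,0,0],0],
    [[0,0,0.005],[0,0,0],0],
    [[0,0,0],[0,0,0],0],
    [[0,0,0],[0,0,0],0],
    [[0,0,0],[0,0,0],0],
    [[0,0,0],[0,0,0],0],
    [[0,0,0],[0,0,0],0],
    [[0,0,0],[0,0,0],0]
  ]
}}

```text
clock: 23.27
eef_pos: [0.4431, -0.032, 0.137]
tool_rot: [0.718, 0.696, 0.001, 0.001]
ft_force: [-2.9, 0.4, 5.8]
grip_width: 0.0003
grasp_force: 3.3
```

```bash
python3 ball.py
```

```text
t 23.27 eef [ 0.4431 -0.032   0.137 ] jig [-0.0714 -0.0003] ty -0.032 tz [ 0.002 -0.    -1.   ] F [-2.89  0.41  5.76] w 0.0003 g 3.3
red x 314 368 top 205 327.0
0 [301.  168.3]; 0.07 [303.7 167.3]; 0.4 [318.  165.6]; 0.7 [332.6 168.6]; 1 [347.  175.9]; 1.2 [355.8 182.8]; 1.4 [363.3 190.9]; 1.6 [369.3 199.8]; 1.8 [373.4 209.1];
```

The lever met resistance at the predicted height (TCP z 0.137). One more light press, then retreat.

Emit:
{"method": "apply_moves", "body": {
  "steps": [
    [[0,0,0.004],[0,0,0],0],
    [[0,0,0],[0,0,0],0],
    [[0,0,0],[0,0,0],0],
    [[0,0,0],[0,0,0],0],
    [[0,0,-0.01],[0,0,0],0],
    [[0,0,-0.1],[0,0,0],0],
    [[0,0,-0.2],[0,0,0],0],
    [[0,0,-0.2],[0,0,0],0]
  ]
}}

```text
clock: 23.98
eef_pos: [0.4412, -0.0318, 0.237]
tool_rot: [0.718, 0.696, -0.001, -0.002]
ft_force: [0.8, 0.3, 0.9]
grip_width: -0.0001
grasp_force: 0.0
```

Emit:
{"method": "apply_moves", "body": {
  "steps": [
    [[0,-0.15,0],[0,0,0],0],
    [[0,-0.15,0],[0,0,0],0],
    [[0,-0.15,0],[0,0,0],0],
    [[0,0,0],[0,0,0],0],
    [[0,0,0],[0,0,0],0],
    [[0,0,0],[0,0,0],0],
    [[0,0,0],[0,0,0],0],
    [[0,0,0],[0,0,0],0]
  ]
}}

```text
clock: 24.65
eef_pos: [0.3536, -0.0291, 0.237]
tool_rot: [0.718, 0.696, 0.0, 0.0]
ft_force: [-0.5, 1.3, -0.0]
grip_width: 0.0003
grasp_force: 0.0
```

```bash
python3 - <<'E'
from h import *
st();p,d=camera("side");q,d=camera("wrist")
h=cv2.cvtColor(p,cv2.COLOR_RGB2HSV)
a=cv2.resize(p[150:290,280:420],None,fx=2.85,fy=2.85,interpolation=2)
b=cv2.resize(q[100:300,280:580],(600,400),interpolation=2)[:,:400]
cv2.imwrite("pics/fin.png",np.hstack([a[:399],b[:399]])[...,::-1])
E
```

```text
t 24.65 eef [ 0.3536 -0.0291  0.237 ] jig [-0.1609 -0.0002] ty -0.032 tz [ 0.  0. -1.] F [-0.51  1.25 -0.02] w 0.0003 g 0.0
```

View pics/fin.png

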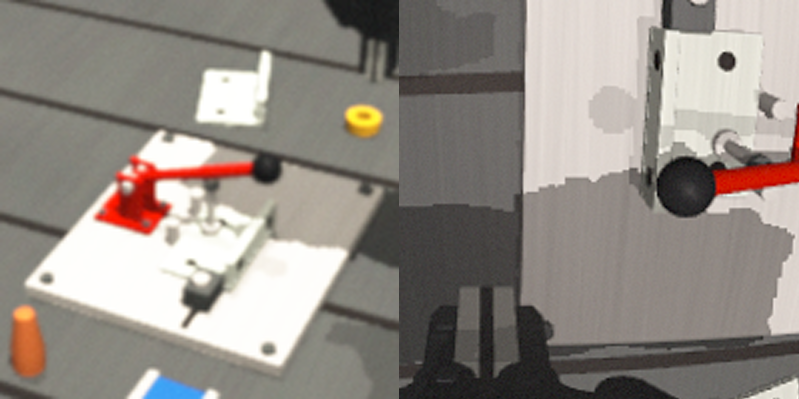

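The lever is down: the ball at crop (266,168) is side pixel (373,209), which matches q = 1.80. The bracket's end and long edge are still against the stop and dowels, and the robot is clear.

```bash
python3 -c "
from workcell import bot
print(bot.job_done())"
```

```text
the job is handed in; nothing more can be done
None
```

I handed the job in at about 25 s of the 70 s; no verdict came back. The bracket stopped against both dowels and the end stop at about 7 N each. The clamp lever is down at about 1.80 rad by camera, the robot has let go, and I did not touch the bystanders; how far the plunger is pressed in was not measured directly.

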